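# Close the loose flux canister and set it aside for re-drying

### The job

One of the three square metal canisters in the wooden rack has a loose cap: its wing bar stands askew, while the bars of the two tight ones lie straight across the rack. Take the askew bar, twist the cap clockwise until it is fully home (bar square with its canister again, like the others), and stand that canister upright in the small steel rework tray and let go.

Things in the scene. Friction and masses are not known exactly. Their poses are not given: they have to be found in the camera images.
- cap_bar (a point): Centre of the bare-metal wing bar on the loose cap; turns with it. Bar: 40 mm long (x), 14 thick (y), 22 high (z, up), on 14 mm of thin stem above a round dark cap 38 mm across. Point: on the canister's axis, 97 mm above its flat underside, 11 below the bar's top. Canister: bare metal, 46 x 46 mm square, 56 high without cap, 0.2 to 0.45 kg; it may be lifted by the bar.
- rack: Fixed wooden block, 80 mm (x) by 255 mm (y), 30 mm high, origin under its centre on the table. Three square pockets 49 mm wide and 24 mm deep, 85 mm apart along y, each with a canister; they keep the canisters from turning by more than a few degrees. The loose one may be in any pocket; the two others are alike but their caps do not turn and their bars lie along the rack's x.
- loose_cap (a joint): Turn of the loose cap on its canister, rad: 0 is fully home against a stop (bar parallel to the canister's sides, straight across the rack); it grows as the cap is unscrewed, anticlockwise seen from above. Light friction (0.04 N m) holds it where it is left. It starts between 0.5 and 1.0.
- rework_tray_in (a point): Centre of the inner floor of the rework tray, 4 mm above the table: a fixed square open steel tray, 95 x 95 mm outside, 87 x 87 mm inside, walls 4 mm thick, 28 mm high; x and y run along its sides. It has room for one canister, standing any way round.
There are look-alikes about, which are no part of the job. Leave any red or turquoise look-alike of the part that bears cap_bar alone.

How it is judged:
By the outcome, as a careful person would: the job done as asked, in the order asked, and still so for the second after the job is handed in, with the robot touching nothing.
It also fails if it takes over 48 s, if anything falls off the work surface, if the arm or the gripper's body presses on something with over 40 N, if the wrist force passes 120 N, or if a joint passes its speed limit or range.

### The arm

A 6-joint arm with a two-finger parallel gripper is mounted at the origin on the work surface; the furniture and walls round the work are solid. World frame = base frame: x ahead of the robot, y to its left, z up, the work surface at z = 0. Lengths are in m, angles in degrees, forces in N, time in s.
With the tool pointing down it reaches from about 0.4 to 0.825 m from the base axis. Payload 7 kg.
Tool frame: the origin (TCP) lies between the finger pads; the fingertips stand 19 mm ahead of it and the grasp point (between the pads) is the TCP; x points along the fingers, y is the direction in which the jaws open and shut, and the axes are right-handed (so a half turn about x gives the same grasp; the last joint's range is limited). The gripper opens to 88 mm and grips with 3 to 60 N. Pads are 19 mm wide; open, the fingers measure 130 mm over their backs; the gripper's body (78 mm by 193 mm) begins 47 mm behind the grasp point.
Start: joints at [-53.91, 20.546, 0.682, 0, -70.136, -16.507], TCP at [0.226, -0.636, 0.246] pointing down, gripper open.
Joint ranges: [-176.03, 176.03], [-82.01, 121.73], [-58.28, 71.71], [-173.87, 95.51], [-174.79, -0.11], [-173.66, 173.66]. Speed limits (degrees/s): [136.94, 136.94, 172.46, 180, 180, 180].

### API

Orientations are given as [roll, pitch, yaw] about the fixed x, y, z axes, in that order (R = Rz(yaw) Ry(pitch) Rx(roll)).
In Python, from plant import r gives the robot as it stands.
- The arm moves only by the tool send_rows, never from a script. Its argument "plan" is a list of rows, each a list of 2 entries, a list of its own where there are three numbers: the shift along the tool's x, y, z scaled (see below), then the turn, a rotation vector about the tool's x, y, z scaled (see below). A call has exactly 5 rows; each row is the pose to reach, as a shift and turn from the pose measured when the call began, along the tool's axes at that moment; what a row does not reach only later rows make up. The controller multiplies each number of a shift by 0.15 m and each number of a turn by pi/4 rad. A row lasts 1/10 s, in which the tool goes at most 50 mm and 8.59 degrees, less where a joint would pass 70% of its speed; a pose out of reach is approached as far as the arm can. A call with a number of a shift or a turn outside -1 to 1 is refused whole. A call with a gripper value outside its range is refused whole. "jaw" is the opening, from -1 (shut) to 1 (fully open), so that 0 is half open, set as the call begins (left out, the last holds). The fingers move at their own pace and stop on an object; "force" is the grip in N (left out, the last holds). Time passes only in rows, so rows that repeat a pose let the fingers close, or fill a call up. It gives the time, the measured TCP pose, the force and the opening at its end, in the units of the state.
- r.get_state(): the state, without advancing time (a new reading comes with each control period).
- r.capture(name): name is "scene" or "top"; returns a dict with "color" (384x512x3 uint8, red, green, blue), "range_z" (384x512 float32, m along the optical axis (not along the pixel's ray), 0 where there is no reading), "mtx" (3x3 intrinsics, pixels), "pose" (4x4, takes a point from camera to world coordinates). Camera axes: x right, y down, z forward; pixel columns grow to the right and rows downward; lengths in m; the calibration is good to about 2 mm. A picture is of the moment at which its call begins.
- r.close_job(): hands the job in, once; it reports no verdict.
Trained networks look in a picture, given as the dict that the camera call returned (one of the last four; its "shot" number tells which), for a name from the list of things; names that differ only in an ending like _2 or _b are one class to them, and where a whole thing is asked for, a point or a joint stands for the part that bears it (a point fixed in the world has none). Each returns a list of dicts, best first, with "score" (0 to 1); they miss things now and then, are a little off and sometimes report something else, mostly with a low value. They report only what shows in the picture. A call takes as long as a camera call. They do not tell look-alikes from the thing itself.
- r.find_in(picture, target): "uv" ([column, row] in pixels, amid what is visible of it).
- r.trace(picture, target): "mask" (384x512 bool, what is visible of it) and "uv" ([column, row] in pixels, amid what is visible of it).
The state is a dict: "time_s": time; "joints": joint angles; "qd": joint speeds; "joint_torque": joint torques, N m; "tcp_pos": TCP position; "eef_rot": TCP orientation; "contact_force": force on the tool from outside, world axes, zero at the start; "moment": the same for the moment, N m; "gripper_width": finger opening in m.
Only numpy, scipy, OpenCV 4.12 (cv2) and the standard library are available. Lean on these libraries where they do the work, as an engineer would, in place of code of your own. Each camera call takes 0.05 s, during which the arm holds its last target. There are 200 camera calls.

## Working session

There is one attempt and no reset: what is moved stays moved. The work goes in short steps, Python scripts to look and compute and a tool call to move; the robot and the scene stay as the last step left them, time stands still between calls to the robot, and variables do not carry over. Pictures are saved under pics/ and viewed, about 8 in all and at most 12, crops included, and the job is handed in when it is done.

Besides the shell and the picture viewer there is one more tool, called after "Emit:" as a command line: name --argument value ..., lists and objects as JSON in quotes. send_rows: Moves the arm, as the interface text tells. Its arguments: {"type":"object","properties":{"plan":{"type":"array"},"jaw":{"type":"number"},"force":{"type":"number"}},"required":["plan"]}

```bash
mkdir -p pics; cat > h.py <<'E'
import numpy as np, cv2
from plant import r
def pts(p):
    z=p["range_z"];v,u=np.mgrid[:384,:512];K=p["mtx"]
    c=np.stack([(u-K[0,2])/K[0,0]*z,(v-K[1,2])/K[1,1]*z,z,np.ones_like(z)],-1)
    return (c@p["pose"].T)[...,:3]
def save(p,n): cv2.imwrite(f"pics/{n}.png",cv2.cvtColor(p["color"],cv2.COLOR_RGB2BGR))
E
python3 - <<'E'
from h import *
np.set_printoptions(precision=3,suppress=True)
print(r.get_state())
ims=[]
for n in("top","scene"):
    p=r.capture(n); P=pts(p); np.savez(f"{n}.npz",P=P,c=p["color"]); save(p,n)
    print(n,p["pose"])
    for t in("cap_bar","rack","loose_cap","rework_tray_in"):
        try:
            for d in r.trace(p,t)[:5]:
                m=d["mask"]&(p["range_z"]>0);q=P[m]
                print(t,round(d["score"],2),np.round(d["uv"]),m.sum(),np.median(q,0),q.min(0),q.max(0))
        except Exception as e: print(t,e)
        if t=="rework_tray_in" :
            for d in r.find_in(p,t)[:4]:
                u,v=np.int32(d["uv"]);print("find",t,d["score"],u,v,P[v,u])
E
```

```text
{'time_s': 0.0, 'joints': array([-53.91 ,  20.589,   0.633,  -0.02 , -70.137, -16.507]), 'qd': array([-0.061,  0.004, -0.073, -0.036, -0.035,  0.045]), 'joint_torque': array([ -0.002, -58.272,  29.304,   6.997,   0.007,  -0.   ]), 'tcp_pos': array([ 0.226, -0.636,  0.245]), 'eef_rot': array([ 95.013,  89.906, 114.589]), 'contact_force': array([-0.297, -0.553,  0.145]), 'moment': array([ 0.06 ,  0.035, -0.04 ]), 'gripper_width': 0.08730308284893022}
top [[ 0.064 -0.977  0.202  0.29 ]
 [-0.998 -0.062  0.018  0.008]
 [-0.005 -0.203 -0.979  1.186]
 [ 0.     0.     0.     1.   ]]
cap_bar 0.65 [146. 189.] 256 [0.521 0.282 0.092] [ 0.506  0.266 -0.003] [0.562 0.331 0.113]
cap_bar 0.61 [311. 186.] 226 [ 0.552 -0.104  0.089] [ 0.536 -0.122  0.062] [ 0.574 -0.085  0.112]
cap_bar 0.52 [262. 196.] 237 [0.522 0.008 0.099] [ 0.508 -0.013  0.061] [0.546 0.026 0.119]
rack 0.96 [239. 204.] 2310 [0.51 0.08 0.03] [ 0.474 -0.04  -0.007] [0.577 0.228 0.116]
loose_cap 0.81 [313. 188.] 242 [ 0.552 -0.104  0.086] [ 0.536 -0.124  0.052] [ 0.574 -0.085  0.112]
loose_cap 0.68 [148. 192.] 229 [0.521 0.282 0.095
[... 551 characters left out ...]
8.] 313 [0.522 0.293 0.072] [ 0.507  0.183 -0.005] [0.614 0.308 0.111]
cap_bar 0.64 [249. 184.] 268 [0.526 0.014 0.083] [ 0.509 -0.076  0.022] [0.566 0.029 0.115]
rack 0.63 [233. 240.] 1436 [0.493 0.145 0.026] [ 0.477 -0.075 -0.005] [0.582 0.259 0.063]
loose_cap 0.8 [251. 182.] 266 [0.526 0.014 0.088] [ 0.509 -0.076  0.022] [0.566 0.029 0.115]
loose_cap 0.72 [262. 164.] 161 [ 0.553 -0.093  0.072] [ 0.539 -0.224 -0.003] [ 0.617 -0.078  0.109]
loose_cap 0.67 [181. 252.] 321 [0.522 0.294 0.072] [ 0.507  0.21  -0.005] [0.6   0.308 0.111]
rework_tray_in 0.73 [298. 168.] 892 [ 0.502 -0.234  0.009] [ 0.444 -0.32  -0.005] [ 0.554 -0.169  0.03 ]
find rework_tray_in 0.68 297 169 [ 0.502 -0.222  0.003]
```

View pics/top.png

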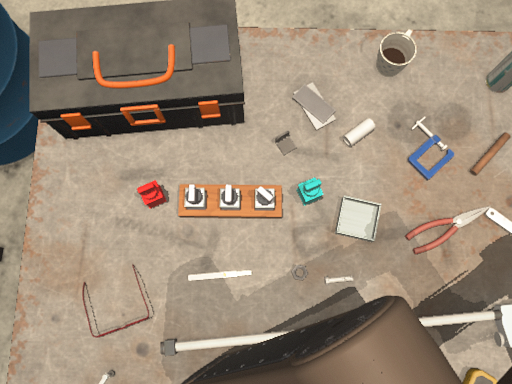

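View pics/scene.png

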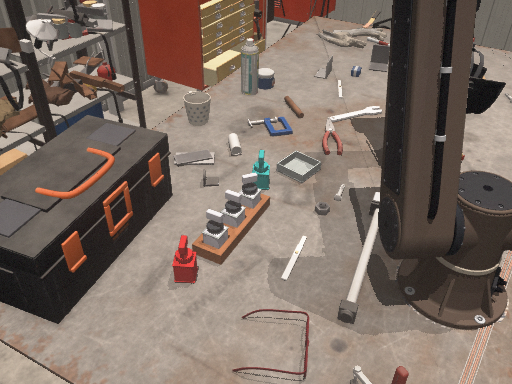

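The loose canister is the rightmost in the rack in the top view, at (264,197). The turquoise look-alike is at (311,188), the red one at (150,194) and the tray at (359,218). Next I'll measure the bar angle, the rack yaw and the tray.

```bash
cat >> h.py <<'E'
from scipy.spatial.transform import Rotation as Ro
np.set_printoptions(precision=3,suppress=True)
def tool(yaw): # tool y axis direction in world (deg), x down
    a=np.radians(yaw);x=np.array([0,0,-1.]);y=np.array([np.cos(a),np.sin(a),0]);return np.stack([x,y,np.cross(x,y)],1)
def go(pos,yaw):
    s=r.get_state();R=Ro.from_euler("xyz",s["eef_rot"],degrees=True).as_matrix();p=s["tcp_pos"]
    yc=np.degrees(np.arctan2(R[1,1],R[0,1]))
    d=R.T@(np.array(pos)-p)/0.15; w=Ro.from_matrix(R.T@tool(yaw)).as_rotvec()/(np.pi/4)
    print("t",s["time_s"],"tcp",p,"yaw",yc,"F",s["contact_force"],"M",s["moment"],"w",s["gripper_width"]);print("shift",d,"turn",w)
def rect(q):
    q=np.float32(q[:,:2]*1000);b=cv2.minAreaRect(q);return b
E
python3 - <<'E'
from h import *
for n in("top","scene"):
    d=np.load(n+".npz");P,c=d["P"],d["c"].astype(int)
    Q=P.reshape(-1,3);C=c.reshape(-1,3)
    sel=(abs(Q[:,0]-.52)<.08)&(abs(Q[:,1]-.09)<.2)&(abs(Q[:,2]-.03)<.006)&(C[:,0]>C[:,2]+60)
    q=Q[sel&(Q[:,1]<.24)&(Q[:,1]>-.06)];print(n,"rack",len(q),rect(q))
    for x0,y0 in((.525,.008),(.525,.09),(.525,.178)):
        s=(np.hypot(Q[:,0]-x0,Q[:,1]-y0)<.032)&(Q[:,2]>.107)&(Q[:,2]<.125)
        q=Q[s]; 
        if len(q)<5: continue
        w,v=np.linalg.eigh(np.cov(q[:,:2].T));print("bar",len(q),q.mean(0),rect(q),"ang",np.degrees(np.arctan2(v[1,1],v[0,1])),np.sqrt(w))
    s=(abs(Q[:,0]-.5)<.07)&(abs(Q[:,1]+.232)<.07)&(Q[:,2]>.02)&(Q[:,2]<.034);print("tray",s.sum(),rect(Q[s]))
p=cv2.imread("pics/top.png")[170:230,170:300];p2=cv2.imread("pics/scene.png")[165:265,190:280]
a=cv2.resize(p,(780,360),interpolation=cv2.INTER_CUBIC);cv2.imwrite("pics/c1.png",a)
go((.525,.008,.2),0)
E
```

```text
top rack 1784 ((522.067626953125, 91.95082092285156), (80.6038818359375, 253.05531311035156), 3.052294969558716)
bar 107 [0.526 0.006 0.114] ((526.7786865234375, 5.52800178527832), (39.72257995605469, 14.81506633758545), 52.68366241455078) ang 51.67896238527274 [0.004 0.012]
bar 102 [0.521 0.091 0.114] ((521.2647705078125, 90.82164001464844), (40.35415267944336, 12.10869026184082), 4.582728385925293) ang -176.10240398556311 [0.004 0.012]
bar 107 [0.517 0.175 0.113] ((516.8058471679688, 175.64805603027344), (39.81929397583008, 14.27192497253418), 3.0608584880828857) ang -179.2394576597139 [0.004 0.011]
tray 317 ((498.2083740234375, -228.99478149414062), (96.30475616455078, 95.95780181884766), 80.48822021484375)
scene rack 716 ((524.0447998046875, 92.42662811279297), (81.69007873535156, 260.4186096191406), 2.633110523223877)
bar 65 [0.528 0.01  0.111] ((529.8154296875, 8.798805236816406), (37.55746841430664, 17.592939376831055), 54.092987060546875) ang 51.58262824513295 [0.004 0.011]
bar 73 [0.524 0.095 0.111] ((524.8321533203125, 94.71632385253906), (40.78078079223633, 13.6121826171875), 1.8768901824951172) ang -176.14207682865293 [0.004 0.012]
bar 86 [0.519 0.18  0.111] ((519.491455078125, 178.05740356445312), (39.928810119628906, 17.217435836791992), 1.972126841545105) ang -174.85551425046273 [0.004 0.012]
tray 218 ((500.05859375, -226.77052307128906), (102.79981994628906, 98.84941864013672), 81.34770965576172)
t 0.6 tcp [ 0.226 -0.636  0.246] yaw 109.58273400595483 F [-0.234  0.572 -0.34 ] M [-0.007 -0.013  0.018] w 0.08761612933727116
shift [0.304 3.377 3.316] turn [ 2.435 -0.    -0.   ]
```

View pics/c1.png

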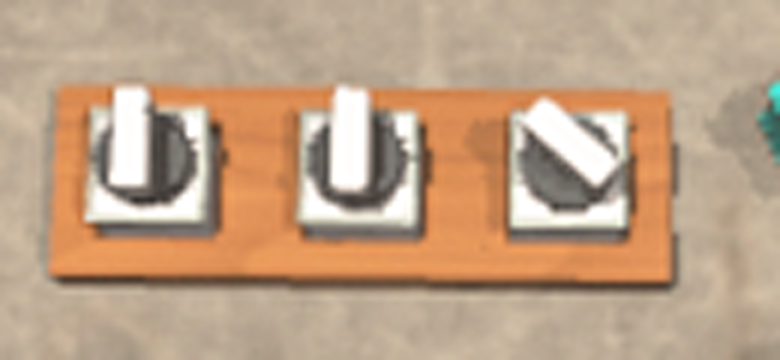

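Emit:
send_rows --plan '[[[0.01,0.13,0.13],[0,0,0]],[[0.02,0.33,0.33],[0,0,0]],[[0.03,0.55,0.55],[0,0,0]],[[0.04,0.77,0.77],[0,0,0]],[[0.05,0.98,0.98],[0,0,0]]]' --jaw 0.3 --force 40

```text
time_s: 1.1
tcp_pos: [0.3159, -0.4466, 0.2382]
eef_rot: [-50.6, 90.0, -31.0]
contact_force: [1.8, 0.3, 0.7]
gripper_width: 0.0583
```

Emit:
send_rows --plan '[[[0.0,0.2,0.2],[0,0,0]],[[0.0,0.4,0.4],[0,0,0]],[[0.0,0.6,0.6],[0,0,0]],[[0.0,0.8,0.8],[0,0,0]],[[0.0,0.98,0.98],[0,0,0]]]'

```text
time_s: 1.6
tcp_pos: [0.4057, -0.2571, 0.2386]
eef_rot: [-34.7, 89.9, -15.1]
contact_force: [1.3, -0.5, 0.6]
gripper_width: 0.0567
```

Emit:
send_rows --plan '[[[0.0,0.2,0.2],[0,0,0]],[[0.0,0.4,0.4],[0,0,0]],[[0.0,0.6,0.6],[0,0,0]],[[0.0,0.8,0.8],[0,0,0]],[[0.0,0.95,0.95],[0,0,0]]]'

```text
time_s: 2.1
tcp_pos: [0.493, -0.0728, 0.239]
eef_rot: [-23.3, 89.9, -3.7]
contact_force: [0.4, -0.7, -0.1]
gripper_width: 0.0571
```

```bash
python3 -c "
from h import *
go((.527,.007,.2),142)"
```

```text
t 2.1 tcp [ 0.493 -0.073  0.239] yaw 109.65365954004064 F [ 0.429 -0.738 -0.086] M [-0.064 -0.019 -0.053] w 0.05711589532650489
shift [0.261 0.425 0.392] turn [-0.719  0.003  0.002]
```

Emit:
send_rows --plan '[[[0.05,0.09,0.08],[-0.15,0,0]],[[0.1,0.2,0.18],[-0.3,0,0]],[[0.17,0.31,0.29],[-0.45,0,0]],[[0.24,0.41,0.38],[-0.6,0,0]],[[0.26,0.427,0.394],[-0.72,0,0]]]'

```text
time_s: 2.6
tcp_pos: [0.5276, 0.0089, 0.199]
eef_rot: [-66.3, 89.9, -13.9]
contact_force: [-0.7, -0.3, -0.3]
gripper_width: 0.0569
```

```bash
python3 -c "
from h import *
go((.5275,.0075,.103),142)
p=r.capture('scene');save(p,'s2');q=cv2.imread('pics/s2.png')[100:280,130:370];cv2.imwrite('pics/c2.png',cv2.resize(q,(720,540)))
P=pts(p).reshape(-1,3)
s=(np.hypot(P[:,0]-.527,P[:,1]-.008)<.032)&(P[:,2]>.107)&(P[:,2]<.125);print(s.sum(),P[s].mean(0))"
```

```text
t 2.6 tcp [0.528 0.009 0.199] yaw 142.40091520577846 F [-0.666 -0.306 -0.295] M [-0.006  0.137 -0.   ] w 0.05689283399794557
shift [ 0.64  -0.005 -0.008] turn [0.009 0.001 0.002]
68 [0.528 0.011 0.111]
```

View pics/c2.png

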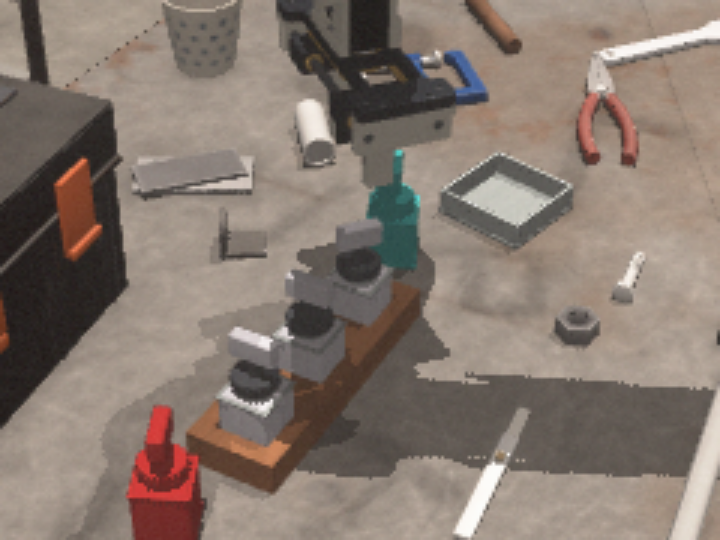

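The gripper at about (390,130) in the crop stands over the loose bar at (360,235). The turquoise one, at (395,220), is clear. I'll descend and close.

Emit:
send_rows --plan '[[[0.15,0,0],[0,0,0]],[[0.32,-0.005,-0.005],[0,0,0]],[[0.48,-0.005,-0.008],[0,0,0]],[[0.6,-0.005,-0.008],[0,0,0]],[[0.64,-0.005,-0.008],[0,0,0]]]'

```text
time_s: 3.15
tcp_pos: [0.5263, 0.0066, 0.1015]
eef_rot: [174.3, 89.9, -133.2]
contact_force: [-0.9, 1.4, 0.5]
gripper_width: 0.0569
```

Emit:
send_rows --plan '[[[0,0,0],[0,0,0]],[[0,0,0],[0,0,0]],[[0,0,0],[0,0,0]],[[0,0,0],[0,0,0]],[[0,0,0],[0,0,0]]]' --jaw -1 --force 40

```text
time_s: 3.65
tcp_pos: [0.5266, 0.0067, 0.1021]
eef_rot: [-146.2, 90.0, -93.7]
contact_force: [-0.5, -0.6, -0.4]
gripper_width: 0.0228
```

```bash
python3 -c "
from h import *
go((.5275,.0075,.103),93)"
```

```text
t 3.65 tcp [0.527 0.007 0.102] yaw 142.54873465414383 F [-0.531 -0.64  -0.406] M [0.02  0.115 0.037] w 0.022788557985776944
shift [-0.006 -0.001  0.008] turn [ 1.101 -0.001  0.001]
```

Still closing (23 mm), so I'll wait one more call.

Emit:
send_rows --plan '[[[0,0,0],[0,0,0]],[[0,0,0],[0,0,0]],[[0,0,0],[0,0,0]],[[0,0,0],[0,0,0]],[[0,0,0],[0,0,0]]]'

```text
time_s: 4.15
tcp_pos: [0.5268, 0.0067, 0.1023]
eef_rot: [-129.0, 90.0, -76.5]
contact_force: [-0.3, -0.3, 1.5]
gripper_width: 0.0135
```

```bash
python3 -c "
from h import *
go((.5275,.0075,.103),93)"
```

```text
t 4.15 tcp [0.527 0.007 0.102] yaw 142.5553557448771 F [-0.316 -0.34   1.472] M [-0.115 -0.191  0.024] w 0.013489141328657084
shift [-0.005 -0.001  0.007] turn [ 1.101 -0.     0.001]
```

Emit:
send_rows --plan '[[[0,0,0],[0.17,0,0]],[[0,0,0],[0.35,0,0]],[[0,0,0],[0.53,0,0]],[[0,0,0],[0.71,0,0]],[[0,0,0],[0.88,0,0]]]'

```text
time_s: 4.65
tcp_pos: [0.5265, 0.0071, 0.1021]
eef_rot: [-152.2, 90.0, -139.6]
contact_force: [-1.5, 2.5, 0.2]
gripper_width: 0.0139
```

```bash
python3 -c "
from h import *
go((.5275,.0075,.103),93)"
```

```text
t 4.65 tcp [0.526 0.007 0.102] yaw 102.61211410618185 F [-1.526  2.452  0.2  ] M [1.173 0.418 0.026] w 0.013930708330403245
shift [-0.006  0.001  0.007] turn [ 0.214 -0.     0.   ]
```

Emit:
send_rows --plan '[[[0,0,0],[0.06,0,0]],[[0,0,0],[0.12,0,0]],[[0,0,0],[0.17,0,0]],[[0,0,0],[0.22,0,0]],[[0,0,0],[0.22,0,0]]]'

```text
time_s: 5.15
tcp_pos: [0.5265, 0.0074, 0.1021]
eef_rot: [105.7, 90.0, 108.4]
contact_force: [1.2, 0.9, 0.1]
gripper_width: 0.0137
```

```bash
python3 -c "
from h import *
go((.5275,.0075,.103),90)"
```

```text
t 5.15 tcp [0.527 0.007 0.102] yaw 92.67763733866146 F [1.232 0.875 0.13 ] M [ 0.802 -0.054  0.028] w 0.013715129607375047
shift [-0.006  0.     0.006] turn [ 0.06 -0.   -0.  ]
```

Emit:
send_rows --plan '[[[0,0,0],[0.02,0,0]],[[0,0,0],[0.04,0,0]],[[0,0,0],[0.06,0,0]],[[0,0,0],[0.08,0,0]],[[0,0,0],[0.08,0,0]]]'

```text
time_s: 5.65
tcp_pos: [0.527, 0.0074, 0.1022]
eef_rot: [13.0, 90.0, 12.1]
contact_force: [3.4, -2.1, -1.4]
gripper_width: 0.0135
```

```bash
python3 -c "
from h import *
go((.5275,.0075,.103),87)"
```

```text
t 5.65 tcp [0.527 0.007 0.102] yaw 89.05635155984335 F [ 3.445 -2.068 -1.412] M [-0.588 -1.271  0.317] w 0.013541982787172268
shift [-0.005  0.001  0.003] turn [ 0.046  0.001 -0.   ]
```

Emit:
send_rows --plan '[[[0,0,0],[0.02,0,0]],[[0,0,0],[0.04,0,0]],[[0,0,0],[0.05,0,0]],[[0,0,0],[0.05,0,0]],[[0,0,0],[0.05,0,0]]]'

```text
time_s: 6.15
tcp_pos: [0.5272, 0.0075, 0.1023]
eef_rot: [14.2, 89.9, 11.0]
contact_force: [3.6, -0.9, -2.2]
gripper_width: 0.014
```

```bash
python3 -c "
from h import *
go((.5275,.0075,.103),89)"
```

```text
t 6.15 tcp [0.527 0.008 0.102] yaw 86.83753155490112 F [ 3.632 -0.899 -2.159] M [ 0.044 -1.457  0.815] w 0.014031169633524325
shift [-0.005  0.     0.002] turn [-0.048  0.001 -0.   ]
```

Emit:
send_rows --plan '[[[0,0,0],[-0.03,0,0]],[[-0.04,0,0],[-0.03,0,0]],[[-0.1,0,0],[-0.03,0,0]],[[-0.17,0,0],[-0.03,0,0]],[[-0.25,0,0],[-0.03,0,0]]]'

```text
time_s: 6.65
tcp_pos: [0.5258, 0.0071, 0.14]
eef_rot: [-165.6, 89.9, -167.5]
contact_force: [-0.3, 1.1, -3.2]
gripper_width: 0.0136
```

Emit:
send_rows --plan '[[[-0.12,0,0],[0,0,0]],[[-0.28,0,0],[0,0,0]],[[-0.46,0,0],[0,0,0]],[[-0.64,0,0],[0,0,0]],[[-0.78,0,0],[0,0,0]]]'

```text
time_s: 7.15
tcp_pos: [0.5251, 0.0068, 0.2594]
eef_rot: [-173.4, 89.9, -175.3]
contact_force: [-0.1, -0.0, -2.9]
gripper_width: 0.0137
```

```bash
python3 -c "
from h import *
go((.499,-.229,.25),90)
p=r.capture('scene');save(p,'s3');q=cv2.imread('pics/s3.png')[80:260,140:380];cv2.imwrite('pics/c3.png',cv2.resize(q,(720,540)))"
```

```text
t 7.15 tcp [0.525 0.007 0.259] yaw 88.10446413366114 F [-0.097 -0.008 -2.911] M [ 0.013 -0.149 -0.042] w 0.013720316183086568
shift [ 0.063 -1.577 -0.122] turn [-0.042 -0.003  0.   ]
```

View pics/c3.png

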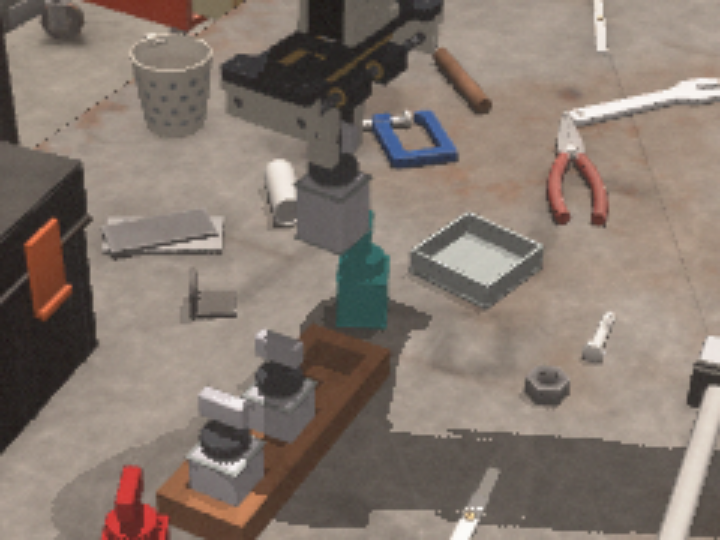

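The canister hangs upright under the gripper at about (335,205) in the crop, with its pocket empty. Next I'll carry it to the tray at (475,258).

Emit:
send_rows --plan '[[[0,-0.1,-0.01],[0,0,0]],[[0,-0.28,-0.02],[0,0,0]],[[0,-0.48,-0.04],[0,0,0]],[[0,-0.68,-0.05],[0,0,0]],[[0,-0.88,-0.07],[0,0,0]]]'

```text
time_s: 7.7
tcp_pos: [0.5102, -0.1263, 0.2621]
eef_rot: [42.9, 90.0, 41.1]
contact_force: [0.7, 0.3, -2.4]
gripper_width: 0.0135
```

Emit:
send_rows --plan '[[[0,-0.2,-0.01],[0,0,0]],[[0,-0.4,-0.03],[0,0,0]],[[0,-0.57,-0.04],[0,0,0]],[[0,-0.69,-0.06],[0,0,0]],[[0,-0.7,-0.06],[0,0,0]]]'

```text
time_s: 8.2
tcp_pos: [0.4957, -0.233, 0.2611]
eef_rot: [163.3, 89.8, 161.3]
contact_force: [-0.1, 0.4, -2.8]
gripper_width: 0.0135
```

```bash
python3 -c "
from h import *
go((.499,-.229,.103),88)"
```

```text
t 8.2 tcp [ 0.496 -0.233  0.261] yaw 87.95453343409945 F [-0.121  0.372 -2.825] M [ 0.086  0.018 -0.021] w 0.013532223754734613
shift [1.054 0.027 0.024] turn [-0.001 -0.003 -0.001]
```

Emit:
send_rows --plan '[[[0.1,0.01,0.01],[0,0,0]],[[0.3,0.027,0.024],[0,0,0]],[[0.55,0.027,0.024],[0,0,0]],[[0.78,0.027,0.024],[0,0,0]],[[0.96,0.027,0.024],[0,0,0]]]'

```text
time_s: 8.7
tcp_pos: [0.4972, -0.2285, 0.1148]
eef_rot: [164.7, 89.7, 162.6]
contact_force: [-0.6, 0.2, -3.2]
gripper_width: 0.0138
```

```bash
python3 -c "
from h import *
go((.499,-.229,.1),88)"
```

```text
t 8.7 tcp [ 0.497 -0.229  0.115] yaw 87.92675242734956 F [-0.581  0.153 -3.193] M [-0.03   0.016  0.015] w 0.013758524666090921
shift [ 0.099 -0.003  0.013] turn [-0.002 -0.007 -0.002]
```

Emit:
send_rows --plan '[[[0.04,0,0.01],[0,0,0]],[[0.07,0,0.01],[0,0,0]],[[0.085,0,0.01],[0,0,0]],[[0.095,0,0.01],[0,0,0]],[[0.1,0,0.01],[0,0,0]]]'

```text
time_s: 9.2
tcp_pos: [0.4992, -0.2286, 0.1008]
eef_rot: [160.2, 89.8, 158.1]
contact_force: [0.0, -0.1, -2.8]
gripper_width: 0.0138
```

```bash
python3 -c "
from h import *
go((.499,-.229,.1),88)"
```

```text
t 9.2 tcp [ 0.499 -0.229  0.101] yaw 87.93732802912494 F [ 0.018 -0.143 -2.827] M [-0.098 -0.054  0.024] w 0.013798757197177028
shift [ 0.006 -0.003 -0.001] turn [-0.001 -0.005 -0.002]
```

Not touching yet; a few millimetres more.

Emit:
send_rows --plan '[[[0.006,0,0],[0,0,0]],[[0.012,0,0],[0,0,0]],[[0.016,0,0],[0,0,0]],[[0.018,0,0],[0,0,0]],[[0.018,0,0],[0,0,0]]]'

```text
time_s: 9.7
tcp_pos: [0.4998, -0.229, 0.1001]
eef_rot: [167.6, 89.9, 165.6]
contact_force: [-4.1, 0.7, 11.9]
gripper_width: 0.0137
```

Contact at 12 N: it's on the floor. Releasing.

Emit:
send_rows --plan '[[[-0.005,0,0],[0,0,0]],[[-0.005,0,0],[0,0,0]],[[-0.005,0,0],[0,0,0]],[[-0.005,0,0],[0,0,0]],[[-0.005,0,0],[0,0,0]]]' --jaw 0.2

```text
time_s: 10.2
tcp_pos: [0.4998, -0.229, 0.1007]
eef_rot: [167.8, 89.9, 165.7]
contact_force: [-0.7, 0.4, -0.5]
gripper_width: 0.048
```

Emit:
send_rows --plan '[[[0,0,0],[0,0,0]],[[-0.08,0,0],[0,0,0]],[[-0.25,0,0],[0,0,0]],[[-0.5,0,0],[0,0,0]],[[-0.75,0,0],[0,0,0]]]'

```text
time_s: 10.7
tcp_pos: [0.4997, -0.2291, 0.2151]
eef_rot: [173.9, 89.8, 171.9]
contact_force: [1.3, -0.2, 0.7]
gripper_width: 0.0527
```

Emit:
send_rows --plan '[[[-0.1,-0.2,0],[0,0,0]],[[-0.1,-0.4,0],[0,0,0]],[[-0.1,-0.6,0],[0,0,0]],[[-0.1,-0.8,0],[0,0,0]],[[-0.1,-0.98,0],[0,0,0]]]'

```text
time_s: 11.2
tcp_pos: [0.4943, -0.3774, 0.2311]
eef_rot: [-176.0, 89.9, -178.0]
contact_force: [0.0, 0.9, -0.8]
gripper_width: 0.0531
```

```bash
python3 -c "
from h import *
go((.499,-.229,.1),88)
I=[]
for n,(a,b) in dict(scene=(100,230),top=(150,270)).items():
    p=r.capture(n);save(p,n+'4');q=cv2.imread(f'pics/{n}4.png')
    I.append(cv2.resize(q[90:240,200:360] if n=='scene' else q[150:260,240:420],(400,400),interpolation=cv2.INTER_CUBIC))
    P=pts(p).reshape(-1,3);m=np.hypot(P[:,0]-.499,P[:,1]+.229)<.04
    for lo,hi in((.095,.125),(.05,.066)):
        s=m&(P[:,2]>lo)&(P[:,2]<hi)
        if s.sum()>5:print(n,lo,s.sum(),P[s].mean(0),P[s].max(0),rect(P[s]))
cv2.imwrite('pics/c4.png',np.hstack(I))"
```

```text
t 11.2 tcp [ 0.494 -0.377  0.231] yaw 87.97744204065748 F [ 0.023  0.864 -0.804] M [-0.001 -0.059 -0.006] w 0.05309429730308553
shift [ 0.874  0.99  -0.002] turn [-0.001 -0.003  0.   ]
scene 0.095 92 [ 0.5   -0.224  0.104] [ 0.52  -0.217  0.113] ((499.7801208496094, -225.43783569335938), (16.732534408569336, 39.8972282409668), 82.74746704101562)
scene 0.05 115 [ 0.494 -0.217  0.057] [ 0.526 -0.2    0.066] ((500.35699462890625, -227.53819274902344), (50.925811767578125, 50.050357818603516), 84.81321716308594)
```

View pics/c4.png

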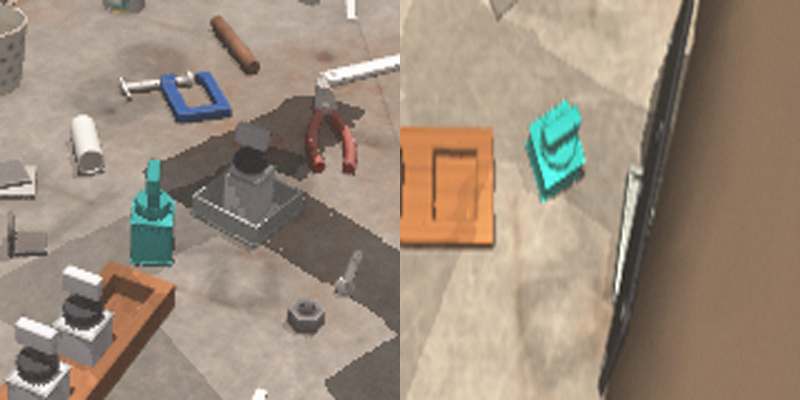

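The canister stands in the tray at about (250,190) in the left half of the crop, but the arm hides the top view. I'll clear the arm and check bar against body from above.

Emit:
send_rows --plan '[[[0,-0.2,-0.15],[0,0,0]],[[0,-0.4,-0.3],[0,0,0]],[[0,-0.6,-0.45],[0,0,0]],[[0,-0.8,-0.6],[0,0,0]],[[0,-0.98,-0.75],[0,0,0]]]'

```text
time_s: 11.8
tcp_pos: [0.3752, -0.5219, 0.2317]
eef_rot: [-164.5, 89.8, -166.6]
contact_force: [0.1, -0.7, -0.2]
gripper_width: 0.0525
```

Emit:
send_rows --plan '[[[0,-0.15,-0.15],[0,0,0]],[[0,-0.3,-0.3],[0,0,0]],[[0,-0.45,-0.45],[0,0,0]],[[0,-0.6,-0.6],[0,0,0]],[[0,-0.7,-0.7],[0,0,0]]]'

```text
time_s: 12.3
tcp_pos: [0.2651, -0.6236, 0.2328]
eef_rot: [-159.1, 89.8, -161.3]
contact_force: [0.9, -0.6, 0.3]
gripper_width: 0.0525
```

```bash
python3 -c "
from h import *
go((.499,-.229,.1),88)
p=r.capture('top');save(p,'top5');q=cv2.imread('pics/top5.png')
cv2.imwrite('pics/c5.png',cv2.resize(q[175:255,310:400],(720,640)[:1]+(600,),interpolation=cv2.INTER_CUBIC))
P=pts(p).reshape(-1,3);m=np.hypot(P[:,0]-.499,P[:,1]+.229)<.04
for lo,hi in((.107,.125),(.053,.068)):
    s=m&(P[:,2]>lo)&(P[:,2]<hi);print(lo,s.sum())
    if s.sum()>5:
        w,v=np.linalg.eigh(np.cov(P[s][:,:2].T));print(P[s].mean(0),rect(P[s]),np.degrees(np.arctan2(v[1,1],v[0,1])))"
```

```text
t 12.3 tcp [ 0.265 -0.624  0.233] yaw 87.81982953204351 F [ 0.936 -0.566  0.29 ] M [ 0.029 -0.018  0.005] w 0.05247122799455726
shift [0.879 2.689 1.46 ] turn [-0.004 -0.003  0.001]
0.107 101
[ 0.498 -0.229  0.112] ((498.0216979980469, -229.66806030273438), (14.620074272155762, 38.217254638671875), 86.24732971191406) 177.26661586089367
0.053 161
[ 0.494 -0.226  0.06 ] ((498.3956298828125, -230.3284912109375), (47.872249603271484, 47.00630569458008), 0.08078043162822723) 48.352770875643536
```

View pics/c5.png

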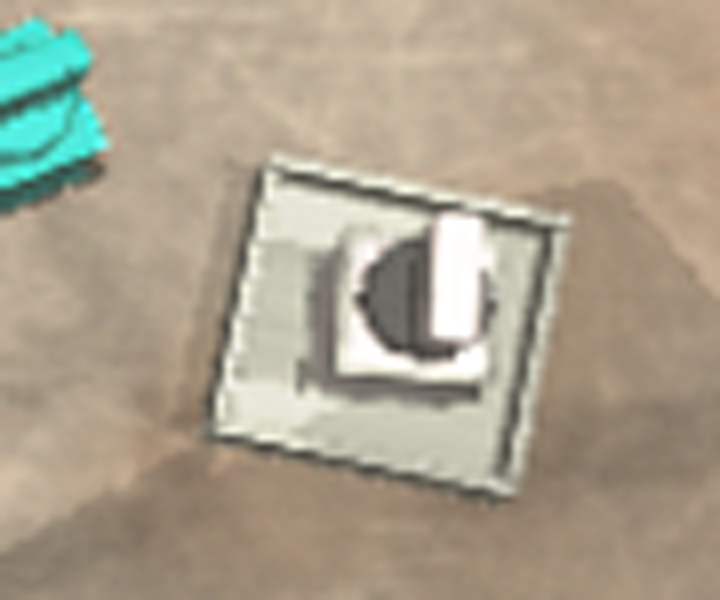

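The top view shows the canister centred in the tray at about (415,310), with its bar parallel to its sides. Handing in.

```bash
python3 -c "
from plant import r
print(r.close_job())"
```

```text
the job is handed in; nothing more can be done
None
```

I twisted the loose cap home, stood its canister upright in the rework tray and let go. I handed in with about 12.4 s on the robot's clock.

- **Twist:** I took the askew bar, which stood about 49° off square, on the canister at the rack end nearest the turquoise look-alike. I turned it clockwise until the torque rose to about 0.8 N m. The cap's own friction is only 0.04 N m, so it was against its stop.
- **Placing:** The canister touched the tray floor with about 12 N of force. I then opened the gripper and moved the arm well clear.
- **Last checks:** From above, the canister stands within a few millimetres of the tray centre with the bar top at the expected height. The depth data put the bar at about −3° to −4°. The body read about 0° from the top camera and about −5° from the scene camera, so the two cameras disagree by about 5° on the body. In the picture the bar lies parallel to the canister's sides.

The two tight canisters and the red and turquoise look-alikes were not touched, and no check failed.

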